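Load a thin-walled sensor housing on the leak tester and start the test

ROBOT

A 7-joint arm with a two-finger parallel gripper is mounted at the origin on the work surface. World frame = base frame: x ahead of the robot, y to its left, z up, the work surface at z = 0. Lengths are in m, angles in rad, forces in N, time in s.
With the tool pointing down it reaches from about 0.425 to 0.925 m from the base axis. Payload 6.8 kg.
Tool frame: the origin (TCP) lies at the very end of the fingers, on their centre line; the grasp point (between the pads) lies 19 mm behind it; z points along the fingers, y is the line along which they close (so a half turn about z gives the same grasp; the last joint's range is limited). The gripper opens to 85 mm and grips with 20 to 120 N. Pads are 22 mm wide; open, the fingers measure 114 mm over their backs; the gripper's body (76 mm by 85 mm) begins 54 mm behind the grasp point. The pads swing forward as they close: fully open they stand 13 mm farther back than shut.
Start: joints at [-1.425, 0.477, 0.022, 1.555, -0.011, 1.109, -0.083], TCP at [0.169, 0.653, 0.231] pointing down, gripper open.
Joint ranges: [-2.96, 2.96], [-0.34, 2.1], [-1.41, 1.46], [0.24, 2.44], [-1.37, 4.51], [0.17, 1.92], [-2.96, 2.96]. Speed limits (rad/s): [2.39, 2.39, 3.14, 3.14, 3.14, 3.14, 3.14].

INTERFACE

Orientations are given as a rotation vector (axis times angle).
In Python, from bench import r gives the robot as it stands. The module is installed in compiled form; this text tells all that it offers.
- The arm moves only by the tool servo_tool, never from a script. Its argument "commands" is a list of rows, each a list of 7 numbers: the turn, a rotation vector about the world's x, y, z in degrees, then the shift along the world's x, y, z in mm, then the closure, from 0 (fully open) to 1 (shut). A call has 1 to 5 rows; each row is the pose to reach, as a shift and turn from the pose commanded when the call began; what a row does not reach only later rows make up. A row lasts 1/12 s, in which the tool goes at most 41.7 mm and 7.16 degrees, less where a joint would pass 70% of its speed; a pose out of reach is approached as far as the arm can. A call with a gripper value outside its range is refused whole. The fingers move at their own pace and stop on an object; "force" is the grip in N (left out, the last holds). Time passes only in rows, so rows that repeat a pose let the fingers close. It gives the time, the measured TCP pose, the force, the opening and the grip force at its end, in the units of the state.
- r.get_obs(): the state, without advancing time (a new reading comes with each control period).
- r.grab_frame(name): name is "scene" or "top" or "wrist"; returns (picture, depth): 480x640x3 uint8, blue, green, red; 480x640 float32, m along the optical axis (not along the pixel's ray), 0 where there is no reading.
- r.camera_info(name): a dict with "vertical_fov" (degrees; the focal length in pixels is half the picture's height over the tangent of half this angle, whatever the lens; pixels are square), "cx", "cy" (the principal point, pixels), "cam_to_world" (4x4, takes a point from camera to world coordinates); the wrist camera has in their place "T_tool_cam" (4x4, takes a point from camera to tool coordinates, whose origin is the TCP and whose axes are the flange's). Camera axes: x right, y up, looking along -z (the intrinsics and any distortion apply to the point x, -y, -z); pixel columns grow to the right and rows downward; lengths in m; the calibration is good to about 2 mm. The wrist camera is an equidistant fisheye: a pixel r from the principal point sees the ray r / f radians off the axis. A picture is of the moment at which its call begins: read the wrist's pose just before it. camera_info takes no time and is no camera call.
- r.hand_in(): hands the job in; it is judged then, once.
The state is a dict: "clock": time; "joints": joint angles; "qvel": joint speeds; "tau": joint torques, N m; "tcp_pos": TCP position; "orientation": TCP orientation; "contact_force": force on the tool from outside, world axes, zero at the start; "moment": the same for the moment, N m; "grip_width": finger opening in m; "gripper_force": force on a finger pad.
Only numpy, scipy, OpenCV 4.12 (cv2) and the standard library are available. Lean on these libraries where they do the work, as an engineer would, in place of code of your own. Each camera call takes 0.05 s, during which the arm holds its last target. There are 200 camera calls.

TASK

Pick up the thin-walled sensor housing with a light grip (its walls crack if squeezed with more than about 40 N from each side), and set it down gently, upright, centred on the black sealing pad of the leak-test base with its long side along the pad's long side (either way round). Then, with the housing released, press the spring plunger on the start unit all the way down to its stop and let it come back up. Do not drop or bang the housing, and leave the bottle, the round master part and the screwdriver where they are.

Things in the scene. Friction and masses are not known exactly. Their poses are not given: they have to be found in the camera images.
- housing: Loose light grey plastic sensor housing, fragile, 0.1-0.25 kg, upright. Origin: centre of underside; x along its length, z up. Flange 112 (x) x 62 (y) x 6 mm; on it a box shell 84 (x) x 44 (y) mm, up to 48 mm high: grip it across y. Connector stub (22 mm dia.) at the +x end, out to x = 63 mm, axis 27 mm up; roof boss (26 mm dia.) at x = -22 mm, top 54 mm up. Cracks over 40 N a side.
- fixture: Fixed white leak-test base, 210 (x) x 250 (y) x 44 mm high with an aluminium top plate; origin: centre of its underside, z up. Four steel pins of 12 mm diameter stand near the corners of the plate at x = +-83, y = +-103 mm, their tops 62 mm above the bench.
- pad (a point): Centre of the top of the flat black sealing pad in the middle of the leak-test base, 50 mm above the bench. The pad is 140 mm (x) x 84 mm (y) and stands 6 mm above the aluminium plate. Axes as fixture. Pressing the housing down on it with more than 60 N, or letting it fall more than 10 mm onto it, damages the housing.
- start_unit: Fixed white start unit, a box 110 x 110 x 56 mm high; the plunger stands upright in its middle. Origin: centre of its underside.
- plunger_top (a point): Centre of the top of the plunger's round black mushroom head (48 mm diameter, 16 mm thick), 96 mm above the bench when up. It moves down with the plunger.
- plunger (a joint): Travel of the spring plunger in m: 0 up, 0.014 pressed down to its stop; takes about 2 N to start and 8 N at the stop; springs back up when let go.
- bottle: Bystander: closed white plastic bottle, 60 mm diameter, 120 mm high, standing; origin: centre of its underside.
- master: Bystander: round stepped aluminium master part, 70 mm diameter, 55 mm high, standing; origin: centre of its underside.
- screwdriver: Bystander: screwdriver with a blue handle, 160 mm long, lying on the bench; its x axis runs along it.

How it is judged:
By the outcome, as a careful person would: the job done as asked, in the order asked, and still so for the second after the job is handed in, with the robot touching nothing.
It also fails if it takes over 54 s, if anything falls off the work surface, if the arm or the gripper's body presses on something with over 40 N, if the wrist force passes 120 N, or if a joint passes its speed limit or range.

## Working session

There is one attempt and no reset: what is moved stays moved. The work goes in short steps, Python scripts to look and compute and a tool call to move; the robot and the scene stay as the last step left them, time stands still between calls to the robot, and variables do not carry over. Pictures are saved under pics/ and viewed, at most 10 in all, crops included, and the job is handed in when it is done.

Besides the shell and the picture viewer there is one more tool, called after "Request:" by a JSON object that holds its "method" and its "body", one argument or row to a line. servo_tool: Moves the arm, as the interface text tells. Its arguments: {"type":"object","properties":{"commands":{"type":"array"},"force":{"type":"number"}},"required":["commands"]}

```bash
mkdir -p pics; python3 - <<'E'
from bench import r
import cv2,numpy as np
o=r.get_obs();print({k:np.round(v,3) for k,v in o.items()})
for n in("top","scene"):
    p,d=r.grab_frame(n);np.savez(n+".npz",p=p,d=d);cv2.imwrite(f"pics/{n}0.png",p)
    i=r.camera_info(n);print(n,i)
print(r.camera_info("wrist"))
E
```

```text
{'clock': np.float64(0.0), 'joints': array([-1.425,  0.478,  0.022,  1.556, -0.011,  1.109, -0.083]), 'qvel': array([ 0.001, -0.001,  0.   ,  0.001, -0.001, -0.   ,  0.001]), 'tau': array([-0.0000e+00, -5.9644e+01,  1.6070e+00, -2.8120e+01,  1.2000e-02,
        9.0000e-03, -0.0000e+00]), 'tcp_pos': array([0.169, 0.653, 0.23 ]), 'orientation': array([-3.970e-01, -3.116e+00,  3.000e-03]), 'contact_force': array([ 0.365, -0.098,  0.203]), 'moment': array([0.024, 0.016, 0.028]), 'gripper_force': np.float64(0.0), 'grip_width': np.float64(0.085)}
top {'vertical_fov': 52.13920845054475, 'cx': 320.43774265684533, 'cy': 239.24482208301183, 'cam_to_world': array([[-0.02853439,  0.99269421, -0.1172348 ,  0.48490225],
       [-0.99948263, -0.03007563, -0.01139831,  0.00799385],
       [-0.01484094,  0.1168489 ,  0.99303881,  1.20057798],
       [ 0.        ,  0.        ,  0.        ,  1.        ]])}
scene {'vertical_fov': 55.82953285452322, 'cx': 318.4643857702274, 'cy': 236.79311800751202, 'cam_to_world': array([[ 0.4907096 , -0.47277101,  0.7319096 ,  1.30787458],
       [ 0.87125868,  0.25601338, -0.4187666 , -0.38706226],
       [ 0.01060206,  0.84317538,  0.53753407,  0.60284685],
       [ 0.        ,  0.        ,  0.        ,  1.        ]])}
{'vertical_fov': 65.70646984690485, 'cx': 315.94316169012376, 'cy': 240.17926940018125, 'T_tool_cam': array([[ 6.41285940e-04,  9.62365984e-01,  2.71755960e-01,
         6.84008437e-02],
       [ 9.99999762e-01, -6.86353307e-04,  7.07888345e-05,
         4.63729643e-05],
       [ 2.54645368e-04,  2.71755850e-01, -9.62366195e-01,
        -1.44101563e-01],
       [ 0.00000000e+00,  0.00000000e+00,  0.00000000e+00,
         1.00000000e+00]])}
```

View pics/top0.png

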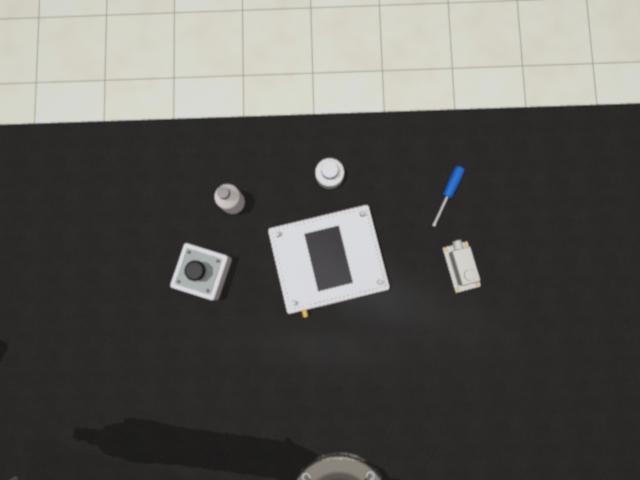

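View pics/scene0.png

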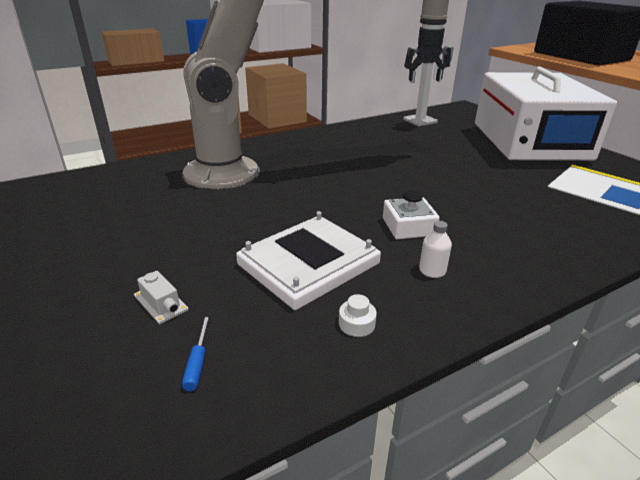

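Top view: housing at (462,266) with its stub toward the far side, pad at (328,258), plunger head at (195,270), bottle (230,198), master (329,172), screwdriver (448,195). The scene view agrees.

```bash
cat > h.py <<'E'
import numpy as np,cv2
from bench import r
def rays(n,uv):
    i=r.camera_info(n);f=240/np.tan(np.radians(i["vertical_fov"]/2))
    uv=np.atleast_2d(uv).astype(float);T=i["cam_to_world"]
    c=np.c_[(uv[:,0]-i["cx"])/f,-(uv[:,1]-i["cy"])/f,-np.ones(len(uv))]
    return T[:3,3],c@T[:3,:3].T
def onplane(n,uv,z):
    o,d=rays(n,uv);return o+d*((z-o[2])/d[:,2])[:,None]
def cloud(n,d):
    v,u=np.indices(d.shape);o,k=rays(n,np.c_[u.ravel(),v.ravel()])
    return (o+k*d.ravel()[:,None]).reshape(480,640,3)
def rect(P):
    c,s,a=cv2.minAreaRect(P[:,:2].astype(np.float32)*1000);return np.round(c,1),np.round(s,1),round(a,1)
E
python3 - <<'E'
from h import *
z=np.load("top.npz");p,d=z["p"],z["d"];C=cloud("top",d);g=cv2.cvtColor(p,cv2.COLOR_BGR2GRAY)
def box(u0,v0,u1,v1):
    m=np.zeros((480,640),bool);m[v0:v1,u0:u1]=1;return m
H=box(435,232,495,300)
print("bench z",np.median(C[300:330,450:550,2]))
for lo,hi in((.003,.012),(.04,.052),(.05,.06)):
    m=H&(C[...,2]>lo)&(C[...,2]<hi);print("H",lo,m.sum(),rect(C[m]),np.median(C[m],0))
m=H&(C[...,2]>.003)&(C[...,2]<.07);print("all",rect(C[m]))
def blob(m,zz):
    c=max(cv2.findContours(m.astype(np.uint8),0,1)[0],key=cv2.contourArea)
    return rect(onplane("top",c[:,0],zz)),c
m=box(295,218,362,300)&(g<90);print("pad",blob(m,.05)[0],np.median(C[m],0))
m=box(240,195,400,325)&(C[...,2]>.035)&(C[...,2]<.055);print("plate",rect(C[m]))
m=box(170,240,235,300)&(C[...,2]>.085);print("plunger",rect(C[m]),np.median(C[m],0),C[m].mean(0))
m=box(183,258,207,282)&(g<60);print("plg col",blob(m,.096)[0])
for nm,b in(("bottle",(205,175,250,220)),("master",(305,150,355,195))):
    m=box(*b)&(C[...,2]>.03);print(nm,rect(C[m]))
# bench pad corners in scene
z=np.load("scene.npz");gs=cv2.cvtColor(z["p"],6);m=box(265,220,350,275)&(gs<60);print("scene pad",blob(m,.05)[0])
m=box(395,185,430,205)&(gs<60);print("scene head",blob(m,.09)[0])
Cs=cloud("scene",z["d"]);m=box(130,265,190,325)&(Cs[...,2]>.043)&(Cs[...,2]<.051);print("scene roof",rect(Cs[m]))
E
```

```text
bench z -0.000590673566885358
H 0.003 509 (array([ 552.2, -326.8]), array([143.7, 165.4]), 86.9) [ 0.53446564 -0.30062252  0.0051158 ]
H 0.04 608 (array([ 555.2, -316.2]), array([98.5, 46.1]), 14.5) [ 0.55223859 -0.31472729  0.04729131]
H 0.05 157 (array([ 548.2, -315. ]), array([81.1, 40.4]), 13.8) [ 0.53120765 -0.31985301  0.05217212]
all (array([ 552.2, -326.8]), array([143.7, 165.4]), 86.9)
pad (array([576.9,   4.7]), array([133. ,  78.2]), 12.0) [0.5763999  0.00497431 0.04943423]
plate (array([616. ,  40.4]), array([300.6, 299.9]), 11.9)
plunger (array([532.6, 168.6]), array([331.9,  46.3]), 81.4) [0.55210362 0.30661012 0.09403792] [0.55026811 0.29484029 0.14153845]
plg col (array([551.4, 296.1]), array([22.3, 39.8]), 80.0)
bottle (array([626. , 124.1]), array([360.6,  58.8]), 48.7)
master (array([654.9,  14.5]), array([ 65.8, 334.6]), 81.9)
scene pad (array([601. ,  50.4]), array([149.6,  65.7]), 56.1)
scene head (array([ 716.4, -192.6]), array([78.1, 39.8]), 86.9)
scene roof (array([ 548.1, -316.6]), array([87. , 44.5]), 13.2)
```

Request:
{"method": "servo_tool", "body": {
  "commands": [
    [0, 0, -6.2, 30, -28, 0, 0],
    [0, 0, -12.4, 60, -56, 0, 0],
    [0, 0, -18.6, 90, -84, 0, 0],
    [0, 0, -24.8, 120, -112, 0, 0],
    [0, 0, -31, 150, -140, 0, 0]
  ],
  "force": 25
}}

```text
clock: 0.52
tcp_pos: [0.3205, 0.5116, 0.231]
orientation: [-1.223, -2.894, 0.001]
contact_force: [1.3, 0.2, -0.4]
grip_width: 0.086
gripper_force: 0.0
```

Request:
{"method": "servo_tool", "body": {
  "commands": [
    [0, 0, -6.2, 24, -34, 0, 0],
    [0, 0, -12.4, 48, -68, 0, 0],
    [0, 0, -18.6, 72, -102, 0, 0],
    [0, 0, -24.8, 96, -136, 0, 0],
    [0, 0, -31, 120, -170, 0, 0]
  ]
}}

```text
clock: 0.93
tcp_pos: [0.4401, 0.3414, 0.2312]
orientation: [-1.952, -2.461, 0.0]
contact_force: [0.1, 0.8, -0.2]
grip_width: 0.0853
gripper_force: 0.0
```

Request:
{"method": "servo_tool", "body": {
  "commands": [
    [0, 0, -6.2, 12, -39, 0, 0],
    [0, 0, -12.4, 24, -78, 0, 0],
    [0, 0, -18.6, 36, -117, 0, 0],
    [0, 0, -24.8, 48, -156, 0, 0],
    [0, 0, -31, 60, -195, 0, 0]
  ]
}}

```text
clock: 1.35
tcp_pos: [0.4994, 0.1464, 0.2312]
orientation: [-2.539, -1.85, 0.0]
contact_force: [1.2, 1.2, -0.6]
grip_width: 0.0855
gripper_force: 0.0
```

Request:
{"method": "servo_tool", "body": {
  "commands": [
    [0, 0, -6.2, 6, -40, 0, 0],
    [0, 0, -12.4, 12, -80, 0, 0],
    [0, 0, -18.6, 18, -120, 0, 0],
    [0, 0, -24.8, 24, -160, 0, 0],
    [0, 0, -31, 30, -200, 0, 0]
  ]
}}

```text
clock: 1.77
tcp_pos: [0.5291, -0.0534, 0.2313]
orientation: [-2.941, -1.104, -0.0]
contact_force: [-0.3, -1.1, -0.1]
grip_width: 0.0855
gripper_force: 0.0
```

Request:
{"method": "servo_tool", "body": {
  "commands": [
    [0, 0, -6, 4, -40, 0, 0],
    [0, 0, -12, 8, -80, 0, 0],
    [0, 0, -18, 12, -120, 0, 0],
    [0, 0, -24, 16, -160, 0, 0],
    [0, 0, -28, 20, -200, 0, 0]
  ]
}}

```text
clock: 2.18
tcp_pos: [0.5493, -0.2531, 0.231]
orientation: [-3.12, -0.361, 0.001]
contact_force: [1.0, 0.2, 0.2]
grip_width: 0.0854
gripper_force: 0.0
```

Request:
{"method": "servo_tool", "body": {
  "commands": [
    [0, 0, 0, 0, -32, 0, 0],
    [0, 0, 0, 0, -63, 0, 0],
    [0, 0, 0, 0, -63, 0, 0]
  ]
}}

```text
clock: 2.43
tcp_pos: [0.5467, -0.3221, 0.2315]
orientation: [3.117, 0.354, -0.002]
contact_force: [-1.0, 0.3, 1.3]
grip_width: 0.0852
gripper_force: 0.0
```

```bash
cat >> h.py <<'E'
from scipy.spatial.transform import Rotation as R
def wrist(name):
    o=r.get_obs();p,d=r.grab_frame("wrist");cv2.imwrite(f"pics/{name}.png",p)
    np.savez(name+".npz",p=p,d=d,pos=o["tcp_pos"],rv=o["orientation"]);return p,d,wrays(o["tcp_pos"],o["orientation"])
def wrays(pos,rv):
    i=r.camera_info("wrist");f=240/np.tan(np.radians(i["vertical_fov"]/2))
    v,u=np.indices((480,640));x,y=u-i["cx"],v-i["cy"];q=np.hypot(x,y)+1e-9;t=q/f
    k=np.dstack([x/q*np.tan(t),-y/q*np.tan(t),-np.ones_like(q)])
    T=np.eye(4);T[:3,:3]=R.from_rotvec(rv).as_matrix();T[:3,3]=pos;T=T@i["T_tool_cam"]
    return T[:3,3],k@T[:3,:3].T
def wcloud(d,ok): return ok[0]+ok[1]*d[...,None]
def wplane(ok,z): return ok[0]+ok[1]*((z-ok[0][2])/ok[1][...,2])[...,None]
E
python3 - <<'E'
from h import *
p,d,ok=wrist("w1");C=wcloud(d,ok);o=r.get_obs();print(o["tcp_pos"])
y=R.from_rotvec(o["orientation"]).as_matrix()[:,1];print("tool y deg",np.degrees(np.arctan2(y[1],y[0])))
N=(abs(C[...,0]-.55)<.1)&(abs(C[...,1]+.316)<.1)&(d>0)
for lo,hi in((.002,.012),(.044,.0505),(.052,.06)):
    m=(N&(C[...,2]>lo)&(C[...,2]<hi)).astype(np.uint8)
    m=cv2.morphologyEx(m,cv2.MORPH_OPEN,np.ones((5,5)))
    n,l,s,c=cv2.connectedComponentsWithStats(m);k=1+s[1:,4].argmax();q=l==k
    print(lo,q.sum(),rect(C[q]),np.median(C[q],0),s[k],c[k])
E
```

```text
[ 0.54754533 -0.3188814   0.23117469]
tool y deg -76.90802433720431
0.002 627 (array([ 544.4, -345.4]), array([88.7,  7.3]), 13.6) [ 0.54756184 -0.34435734  0.00750911] [333 170   8  86 627] [336.20095694 211.45773525]
0.044 561 (array([ 553.5, -305. ]), array([28.3, 30.1]), 22.4) [ 0.55243144 -0.30427032  0.04941844] [284 188  33  33 561] [297.37789661 205.25846702]
0.052 606 (array([ 527.4, -321.3]), array([24.9, 24.9]), 64.3) [ 0.5279025  -0.32111242  0.05553046] [294 223  29  28 606] [308.74917492 236.3019802 ]
```

View pics/w1.png

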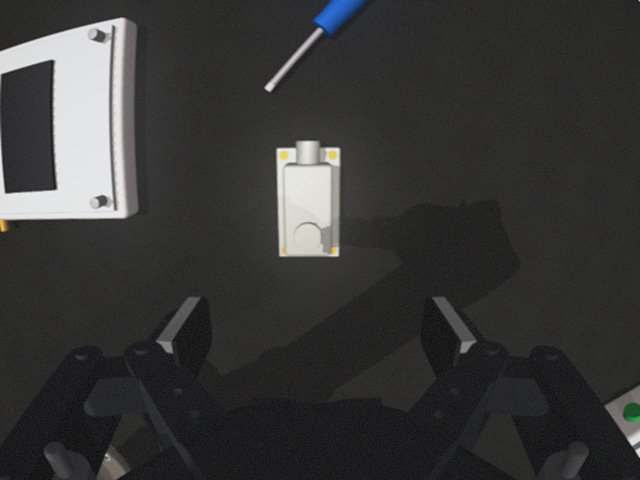

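Wrist view: the housing is at (308,205), stub up, square to the fingers. Boss fit puts its centre at about (549,-316) mm, yaw 13.3°, which agrees with both fixed cameras. Descending partway, then checking.

Request:
{"method": "servo_tool", "body": {
  "commands": [
    [0, 0, 0.3, 0, -1, -40, 0],
    [0, 0, 0.3, 0, -1, -80, 0],
    [0, 0, 0.3, 0, -1, -120, 0],
    [0, 0, 0.3, 0, -1, -131, 0],
    [0, 0, 0.3, 0, -1, -131, 0]
  ]
}}

```text
clock: 2.9
tcp_pos: [0.5477, -0.313, 0.0971]
orientation: [-3.115, -0.378, 0.009]
contact_force: [-0.6, 0.8, 0.1]
grip_width: 0.0853
gripper_force: 0.0
```

```bash
python3 - <<'E'
from h import *
p,d,ok=wrist("w2");o=r.get_obs();print(o["tcp_pos"])
y=R.from_rotvec(o["orientation"]).as_matrix()[:,1];print("tool y deg",np.degrees(np.arctan2(y[1],y[0])))
C=wcloud(d,ok)
N=(abs(C[...,0]-.55)<.09)&(abs(C[...,1]+.316)<.05)&(d>0)
for lo,hi in((.002,.012),(.042,.0515),(.0515,.06)):
    m=(N&(C[...,2]>lo)&(C[...,2]<hi)).astype(np.uint8)
    m=cv2.morphologyEx(m,cv2.MORPH_OPEN,np.ones((5,5)))
    n,l,s,c=cv2.connectedComponentsWithStats(m);k=1+s[1:,4].argmax();q=l==k
    print(lo,q.sum(),rect(C[q]),np.median(C[q],0),s[k])
E
```

```text
[ 0.54917986 -0.31457547  0.0998467 ]
tool y deg -76.1940604148733
0.002 1316 (array([ 564.8, -289.5]), array([68.4, 18.7]), 12.6) [ 0.58419213 -0.2840017   0.00760863] [ 273  158   30  104 1316]
0.042 9537 (array([ 549. , -315.8]), array([83.7, 44.6]), 13.1) [ 0.5594999  -0.31237425  0.04942825] [ 281  188   83  144 9537]
0.0515 1555 (array([ 527.3, -320.7]), array([25.5, 25.2]), 13.8) [ 0.52823386 -0.32055586  0.05550473] [ 298  285   46   42 1555]
```

View pics/w2.png

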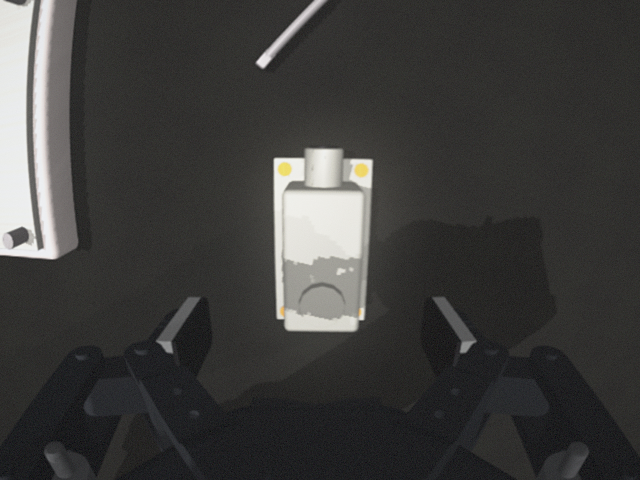

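Roof rectangle (549.0,-315.8), 83.7×44.6 mm, yaw 13.1°, matching the stated size and the commanded pose. Descending and gripping at 25 N.

Request:
{"method": "servo_tool", "body": {
  "commands": [
    [0, 0, -0.3, 0, 0, -25, 0],
    [0, 0, -0.3, 0, 0, -50, 0],
    [0, 0, -0.3, 0, 0, -70, 0],
    [0, 0, -0.3, 0, 0, -83, 0],
    [0, 0, -0.3, 0, 0, -86, 0]
  ]
}}

```text
clock: 3.37
tcp_pos: [0.5501, -0.3154, 0.0145]
orientation: [-3.12, -0.369, -0.001]
contact_force: [0.1, 0.4, -0.4]
grip_width: 0.0855
gripper_force: 0.0
```

Request:
{"method": "servo_tool", "body": {
  "commands": [
    [0, 0, 0, 0, 0, 0, 0.15],
    [0, 0, 0, 0, 0, 0, 0.25],
    [0, 0, 0, 0, 0, 0, 0.35],
    [0, 0, 0, 0, 0, 0, 0.4],
    [0, 0, 0, 0, 0, 0, 0.45]
  ],
  "force": 25
}}

```text
clock: 3.78
tcp_pos: [0.55, -0.3159, 0.0153]
orientation: [3.119, 0.368, 0.002]
contact_force: [0.4, 0.7, 0.4]
grip_width: 0.0475
gripper_force: 0.0
```

Request:
{"method": "servo_tool", "body": {
  "commands": [
    [0, 0, 0, 0, 0, 0, 0.5],
    [0, 0, 0, 0, 0, 0, 0.55],
    [0, 0, 0, 0, 0, 0, 0.6],
    [0, 0, 0, 0, 0, 0, 0.65],
    [0, 0, 0, 0, 0, 0, 0.7]
  ],
  "force": 25
}}

```text
clock: 4.2
tcp_pos: [0.55, -0.3158, 0.0152]
orientation: [3.12, 0.368, 0.002]
contact_force: [-0.6, 0.7, 6.1]
grip_width: 0.0439
gripper_force: 26.8
```

Request:
{"method": "servo_tool", "body": {
  "commands": [
    [0, 0, 0, 0, 0, 1, 0.7],
    [0, 0, 0, 0, 0, 5, 0.7],
    [0, 0, 0, 0, 0, 15, 0.7],
    [0, 0, 0, 0, 0, 30, 0.7],
    [0, 0, 0, 0, 0, 50, 0.7]
  ]
}}

```text
clock: 4.62
tcp_pos: [0.5487, -0.3153, 0.0648]
orientation: [-3.119, -0.368, 0.003]
contact_force: [0.7, -0.2, -1.3]
grip_width: 0.0436
gripper_force: 25.8
```

Request:
{"method": "servo_tool", "body": {
  "commands": [
    [0, 0, 0, 0, 0, 20, 0.7],
    [0, 0, 0, 0, 0, 40, 0.7],
    [0, 0, 0, 0, 0, 60, 0.7],
    [0, 0, 0, 0, 0, 70, 0.7],
    [0, 0, 0, 0, 0, 70, 0.7]
  ]
}}

```text
clock: 5.03
tcp_pos: [0.5508, -0.3168, 0.1377]
orientation: [3.117, 0.367, 0.007]
contact_force: [0.4, 0.3, -2.0]
grip_width: 0.0438
gripper_force: 25.9
```

```bash
python3 - <<'E'
from h import *
p,d,ok=wrist("w3");o=r.get_obs();print(o["tcp_pos"],o["gripper_force"],o["contact_force"])
y=R.from_rotvec(o["orientation"]).as_matrix()[:,1];print("tool y deg",np.degrees(np.arctan2(y[1],y[0])))
C=wcloud(d,ok);x,yy=o["tcp_pos"][:2]
N=(abs(C[...,0]-x)<.09)&(abs(C[...,1]-yy)<.05)&(d>0)&(p.mean(2)>90)
h=C[N][:,2];print(np.histogram(h,bins=np.arange(.1,.24,.005)))
E
```

```text
[ 0.5501337  -0.31597732  0.13579895] 25.87006688117981 [-0.12614254 -0.06785032 -2.30903316]
tool y deg -76.54023993595445
(array([    0,     0,     0,     0,     0,  1697,  2518,    94,   118,
         204,   457,  1663,  2787,   911, 19471,  1332,    12,     4,
           0,     0,     0,     0,    48,     0,     0,     0,    48]), array([0.1  , 0.105, 0.11 , 0.115, 0.12 , 0.125, 0.13 , 0.135, 0.14 ,
       0.145, 0.15 , 0.155, 0.16 , 0.165, 0.17 , 0.175, 0.18 , 0.185,
       0.19 , 0.195, 0.2  , 0.205, 0.21 , 0.215, 0.22 , 0.225, 0.23 ,
       0.235]))
```

View pics/w3.png

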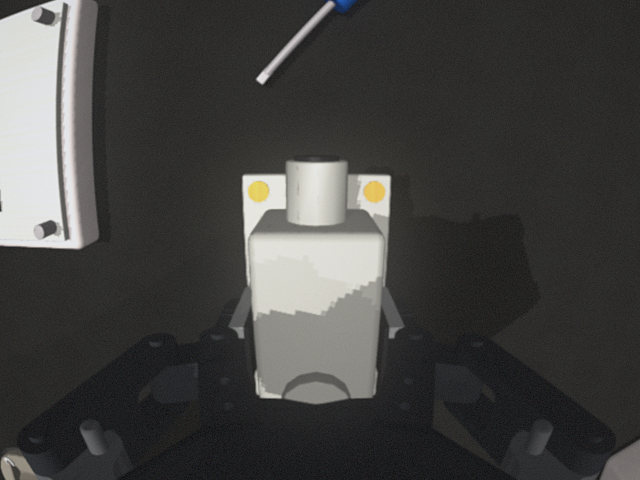

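Housing held squarely between the fingers, flange front edge at row 176, roof at rows 235–398. I'll check tilt and in-hand offset, then move over the pad.

```bash
python3 - <<'E'
from h import *
z=np.load("w3.npz");ok=wrays(z["pos"],z["rv"]);C=wcloud(z["d"],ok)
N=(abs(C[...,0]-.55)<.07)&(abs(C[...,1]+.316)<.05)&(z["d"]>0)
def pl(lo,hi,e=9):
    m=(N&(C[...,2]>lo)&(C[...,2]<hi)).astype(np.uint8);m=cv2.morphologyEx(m,2,np.ones((e,e)))
    n,l,s,c=cv2.connectedComponentsWithStats(m);q=l==1+s[1:,4].argmax();P=C[q]
    A=np.c_[P[:,:2]-P[:,:2].mean(0),np.ones(len(P))];k=np.linalg.lstsq(A,P[:,2],rcond=None)[0]
    print(q.sum(),rect(P),np.degrees(k[:2]),k[2],s[1:,:][s[1:,4].argmax()])
pl(.164,.174);pl(.12,.135,5);pl(.174,.185,3)
E
```

```text
20490 (array([ 559. , -315.4]), array([66.1, 55.6]), 14.0) [-0.70531976 -0.26340219] 0.17173896622744697 [  238   227   159   171 20490]
1945 (array([ 585.5, -286.2]), array([28.6, 18.3]), 12.2) [-0.71595672 -0.65311582] 0.13010386776518315 [ 243  173   43   67 1945]
1325 (array([ 536. , -321.2]), array([11.4, 24.1]), 6.0) [-7.01221513 -1.69854888] 0.1774265904967166 [ 283  375   67   29 1325]
```

Request:
{"method": "servo_tool", "body": {
  "commands": [
    [0, 0, 0, 2, 20, 0, 0.7],
    [0, 0, 0, 5, 60, 0, 0.7],
    [0, 0, 0, 9, 100, 0, 0.7],
    [0, 0, 0, 12, 140, 0, 0.7],
    [0, 0, 0, 15, 175, 0, 0.7]
  ]
}}

```text
clock: 5.5
tcp_pos: [0.5636, -0.1375, 0.1329]
orientation: [-3.118, -0.369, 0.004]
contact_force: [0.3, 0.2, -1.4]
grip_width: 0.0438
gripper_force: 26.0
```

Request:
{"method": "servo_tool", "body": {
  "commands": [
    [0, 0, 0, 3, 40, 0, 0.7],
    [0, 0, 0, 6, 80, 0, 0.7],
    [0, 0, 0, 9, 115, 0, 0.7],
    [0, 0, 0, 12, 140, 0, 0.7],
    [0, 0, 0, 12, 140, 0, 0.7]
  ]
}}

```text
clock: 5.92
tcp_pos: [0.5763, 0.0075, 0.1324]
orientation: [-3.115, -0.383, 0.004]
contact_force: [-0.7, 0.5, -1.1]
grip_width: 0.0436
gripper_force: 26.1
```

```bash
python3 - <<'E'
from h import *
for n,seed in(("top",(328,258)),("scene",(310,247))):
    g=cv2.resize(cv2.cvtColor(np.load(n+".npz")["p"],6),None,fx=4,fy=4,interpolation=cv2.INTER_CUBIC)
    s=(seed[0]*4,seed[1]*4);lo=int(g[s[1]-8:s[1]+8,s[0]-8:s[0]+8].mean());
    for t in(100,120,140):
        l=cv2.connectedComponents((g<t).astype(np.uint8))[1];m=(l==l[s[1],s[0]]).astype(np.uint8)
        c=max(cv2.findContours(m,0,1)[0],key=cv2.contourArea)[:,0]
        print(n,lo,t,rect(onplane(n,(c+.5)/4-.5,.05)))
p,d,ok=wrist("w4");o=r.get_obs();print(o["tcp_pos"],o["orientation"])
P=wplane(ok,.05);g=cv2.cvtColor(p,6);m=((g<90)&(abs(P[...,0]-.577)<.1)&(abs(P[...,1]-.005)<.07)).astype(np.uint8)
n,l,s,c=cv2.connectedComponentsWithStats(m)
for k in range(1,n):
    if s[k,4]>300: print(s[k],rect(P[l==k]))
cv2.imwrite("pics/w4v.png",p)
E
```

```text
top 72 100 (array([576.7,   4.7]), array([134.8,  79.6]), 12.0)
top 72 120 (array([576.6,   4.7]), array([136.4,  81.2]), 12.1)
top 72 140 (array([576.6,   4.7]), array([138.3,  82.7]), 12.0)
scene 40 100 (array([580.9,   3.4]), array([141.2,  86. ]), 11.9)
scene 40 120 (array([580.8,   3.4]), array([142.7,  87.2]), 12.0)
scene 40 140 (array([580.5,   3.3]), array([143.9,  88.3]), 12.0)
[0.57598494 0.00379624 0.13271621] [-3.11757035 -0.37862831  0.00370911]
[245  68  78  16 639] (array([676.2,  52.6]), array([ 8.9, 46.7]), 11.0)
[ 263  138  127   36 2970] (array([634.6,  15.8]), array([21. , 76.8]), 13.2)
[ 196  299   61   67 2108] (array([502.6,  51.6]), array([46.6, 51.2]), 89.8)
[ 375  299   34   90 1207] (array([516.2, -56.4]), array([77. , 19.3]), 2.1)
```

View pics/w4v.png

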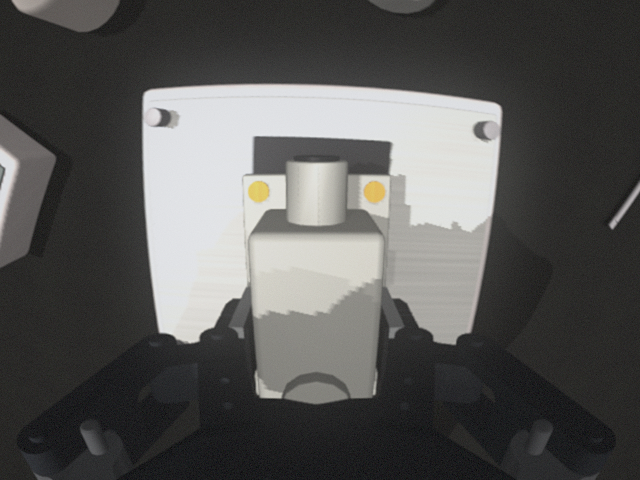

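Wrist view: the housing is over the pad; the pad's far edge shows at (254,137)–(391,142). Correcting the offset, lowering partway, settling, then measuring the edge.

Request:
{"method": "servo_tool", "body": {
  "commands": [
    [0, 0, -0.6, 1, 3, -15, 0.7],
    [0, 0, -1.2, 2, 5, -30, 0.7],
    [0, 0, -1.2, 2, 5, -40, 0.7],
    [0, 0, -1.2, 2, 5, -40, 0.7],
    [0, 0, -1.2, 2, 5, -40, 0.7]
  ]
}}

```text
clock: 6.38
tcp_pos: [0.5775, 0.0031, 0.093]
orientation: [3.123, 0.332, -0.004]
contact_force: [0.1, -0.8, -0.9]
grip_width: 0.0438
gripper_force: 26.1
```

Request:
{"method": "servo_tool", "body": {
  "commands": [
    [0, 0, 0, 0, 0, 0, 0.7],
    [0, 0, 0, 0, 0, 0, 0.7],
    [0, 0, 0, 0, 0, 0, 0.7]
  ]
}}

```text
clock: 6.63
tcp_pos: [0.5789, 0.0041, 0.0949]
orientation: [-3.124, -0.335, -0.002]
contact_force: [-0.3, 0.6, -1.5]
grip_width: 0.0437
gripper_force: 26.1
```

```bash
cat > pad.py <<'E'
from h import *
import sys
p,d,ok=wrist(sys.argv[1]);o=r.get_obs();print(np.round(o["tcp_pos"],4),o["contact_force"])
M=R.from_rotvec(o["orientation"]).as_matrix();print("tool y",np.degrees(np.arctan2(M[1,1],M[0,1])))
P=wplane(ok,.05);g=cv2.cvtColor(p,6)
a=np.radians(12);X=np.array([np.cos(a),np.sin(a)]);Y=np.array([-X[1],X[0]])
Q=P[...,:2]-o["tcp_pos"][:2];qx,qy=Q@X*1000,Q@Y*1000   # mm from TCP in pad axes
np.set_printoptions(linewidth=200,suppress=True)
# far edge: per column, dark->bright going up
e=[]
for u in range(270,285):
    c=g[60:190,u].astype(int);k=np.flatnonzero((c[:-1]>110)&(c[1:]<=110))
    if len(k):e.append((qx[60+k[-1],u],qy[60+k[-1],u]))
for u in range(360,380):
    c=g[60:190,u].astype(int);k=np.flatnonzero((c[:-1]>110)&(c[1:]<=110))
    if len(k):e.append((qx[60+k[-1],u],qy[60+k[-1],u]))
e=np.array(e);print("far edge x (pad 70) median",np.median(e[:,0]),"slope deg",np.degrees(np.polyfit(e[:,1],e[:,0],1)[0]),len(e))
m=((g<100)&(qx>54)&(qx<75)&(abs(qy)<60)).astype(np.uint8);n,l,s,c=cv2.connectedComponentsWithStats(m);q=l==1+s[1:,4].argmax()
for lo in range(58,70,3):
    b=q&(qx>lo)&(qx<lo+3)
    if b.any():print(lo,"side edges",qy[b].min(),qy[b].max(),"mid",(qy[b].min()+qy[b].max())/2)
# flange far corners at height of flange top
zf=o["tcp_pos"][2]-.0145+.0075 # approx
F=wplane(ok,zf);G=F[...,:2]-o["tcp_pos"][:2];fx,fy=G@X*1000,G@Y*1000
hsv=cv2.cvtColor(p,40);ym=((hsv[...,1]>110)&(hsv[...,0]>15)&(hsv[...,0]<35)).astype(np.uint8)
n,l,s,c=cv2.connectedComponentsWithStats(ym)
for k in range(1,n):
    if s[k,4]>150:b=l==k;print("dot",s[k,4],fx[b].mean(),fy[b].mean())
E
python3 pad.py w5
```

```text
[0.5789 0.0042 0.0949] [ 0.43615775  0.57894159 -1.2478862 ]
tool y -77.75748600651585
far edge x (pad 70) median 68.0050811537655 slope deg -0.04420858059624624 35
58 side edges -38.12920049809877 45.08540307941883 mid 3.4781012906600317
61 side edges -38.51550370134472 45.032475949917774 mid 3.2584861242865273
64 side edges -38.486623397147056 44.9599171389655 mid 3.2366468709092224
67 side edges -37.88167469761654 44.90567577067423 mid 3.512000536528845
dot 321 47.67182526502593 23.616588179722648
dot 325 47.78879277882416 -24.295498262493766
```

Request:
{"method": "servo_tool", "body": {
  "commands": [
    [0, 0, 0, -1, 1, -8, 0.7],
    [0, 0, 0, -2, 2, -16, 0.7],
    [0, 0, 0, -2, 2, -22, 0.7],
    [0, 0, 0, -2, 2, -24, 0.7],
    [0, 0, 0, -2, 2, -24, 0.7]
  ]
}}

```text
clock: 7.1
tcp_pos: [0.5758, 0.0064, 0.0693]
orientation: [3.123, 0.336, -0.003]
contact_force: [0.4, -0.1, -0.8]
grip_width: 0.0436
gripper_force: 26.1
```

Request:
{"method": "servo_tool", "body": {
  "commands": [
    [0, 0, 0, 0, 0, 0, 0.7],
    [0, 0, 0, 0, 0, 0, 0.7],
    [0, 0, 0, 0, 0, 0, 0.7]
  ]
}}

```text
clock: 7.35
tcp_pos: [0.5768, 0.0063, 0.0706]
orientation: [3.124, 0.335, 0.001]
contact_force: [0.0, 0.2, -1.5]
grip_width: 0.0438
gripper_force: 26.1
```

```bash
python3 pad.py w6
```

```text
[0.5767 0.0063 0.0706] [ 0.00714179  1.01583456 -1.92414354]
tool y -77.74694635504792
far edge x (pad 70) median 69.95161734423166 slope deg 0.11469444951933547 35
58 side edges -41.00863898446749 42.75124058520184 mid 0.8713008003671767
61 side edges -40.90374175079416 42.698452005368964 mid 0.8973551272874012
64 side edges -41.22616177190015 42.614413263611915 mid 0.6941257458558816
67 side edges -40.68809623542927 42.5507671106239 mid 0.9313354375973155
dot 320 47.69792710990642 23.7836828470209
dot 327 47.80556440484564 -24.164130897710788
```

View pics/w6.png

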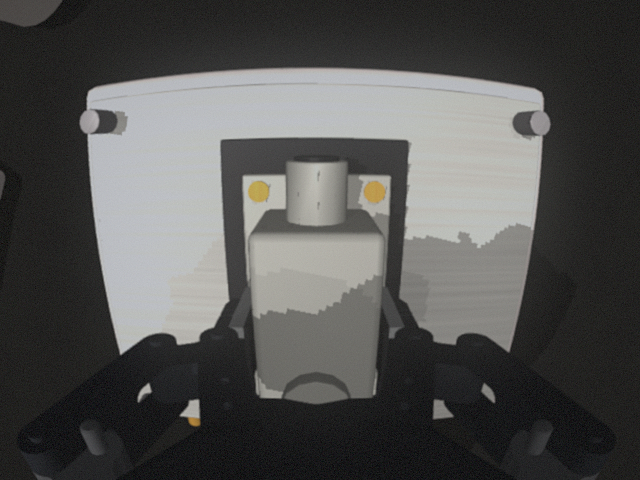

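Pad frame now shows evenly around the flange (left edge 222→243, right 391→408). Residual ≈ +1 mm each way; correcting and lowering gently.

Request:
{"method": "servo_tool", "body": {
  "commands": [
    [0, 0, 0, 0.4, 0.6, -1, 0.7],
    [0, 0, 0, 0.8, 1.2, -2, 0.7],
    [0, 0, 0, 0.8, 1.2, -3, 0.7],
    [0, 0, 0, 0.8, 1.2, -4, 0.7],
    [0, 0, 0, 0.8, 1.2, -4.5, 0.7]
  ]
}}

```text
clock: 7.82
tcp_pos: [0.5772, 0.0077, 0.0656]
orientation: [3.124, 0.336, -0.0]
contact_force: [-0.9, 0.4, -0.9]
grip_width: 0.0439
gripper_force: 26.1
```

Request:
{"method": "servo_tool", "body": {
  "commands": [
    [0, 0, 0, 0, 0, -0.3, 0.7],
    [0, 0, 0, 0, 0, -0.6, 0.7],
    [0, 0, 0, 0, 0, -0.8, 0.7],
    [0, 0, 0, 0, 0, -0.8, 0.7]
  ]
}}

```text
clock: 8.15
tcp_pos: [0.5772, 0.0076, 0.0652]
orientation: [-3.123, -0.335, 0.0]
contact_force: [-1.5, -0.0, 1.9]
grip_width: 0.0435
gripper_force: 26.4
```

Request:
{"method": "servo_tool", "body": {
  "commands": [
    [0, 0, 0, 0, 0, -0.3, 0.7],
    [0, 0, 0, 0, 0, -0.5, 0.7],
    [0, 0, 0, 0, 0, -0.5, 0.7]
  ]
}}

```text
clock: 8.4
tcp_pos: [0.5772, 0.0075, 0.0652]
orientation: [-3.123, -0.335, 0.0]
contact_force: [-3.9, 1.3, 8.3]
grip_width: 0.044
gripper_force: 27.2
```

Contact made (8 N). Easing slightly and opening.

Request:
{"method": "servo_tool", "body": {
  "commands": [
    [0, 0, 0, 0, 0, 0.4, 0.7],
    [0, 0, 0, 0, 0, 0.4, 0.45],
    [0, 0, 0, 0, 0, 0.4, 0.3],
    [0, 0, 0, 0, 0, 0.4, 0.1],
    [0, 0, 0, 0, 0, 0.4, 0]
  ]
}}

```text
clock: 8.82
tcp_pos: [0.5774, 0.0076, 0.0648]
orientation: [3.123, 0.336, 0.0]
contact_force: [0.5, 0.2, -0.7]
grip_width: 0.0808
gripper_force: 0.0
```

Request:
{"method": "servo_tool", "body": {
  "commands": [
    [0, 0, 0, 0, 0, 0, 0],
    [0, 0, 0, 0, 0, 0, 0],
    [0, 0, 0, 0, 0, 0, 0]
  ]
}}

```text
clock: 9.07
tcp_pos: [0.5773, 0.0076, 0.0649]
orientation: [3.124, 0.335, 0.0]
contact_force: [-0.5, 0.4, -0.7]
grip_width: 0.0857
gripper_force: 0.0
```

Request:
{"method": "servo_tool", "body": {
  "commands": [
    [0, 0, 0, 0, 0, 10, 0],
    [0, 0, 0, 0, 0, 30, 0],
    [0, 0, 0, 0, 0, 60, 0],
    [0, 0, 0, 0, 0, 95, 0],
    [0, 0, 0, 0, 0, 110, 0]
  ]
}}

```text
clock: 9.48
tcp_pos: [0.579, 0.0067, 0.1793]
orientation: [3.124, 0.334, 0.007]
contact_force: [1.2, -0.0, -1.3]
grip_width: 0.0851
gripper_force: 0.0
```

Request:
{"method": "servo_tool", "body": {
  "commands": [
    [0, 0, 0, -25, 0, 0, 0],
    [0, 0, 0, -45, 0, 0, 0],
    [0, 0, 0, -45, 0, 0, 0],
    [0, 0, 0, -45, 0, 0, 0],
    [0, 0, 0, -45, 0, 0, 0]
  ]
}}

```text
clock: 9.9
tcp_pos: [0.533, 0.0078, 0.1755]
orientation: [-3.123, -0.336, -0.002]
contact_force: [-0.6, 0.7, -0.7]
grip_width: 0.0855
gripper_force: 0.0
```

```bash
python3 - <<'E'
from h import *
p,d,ok=wrist("w7");o=r.get_obs();print(o["tcp_pos"]);C=wcloud(d,ok);g=cv2.cvtColor(p,6)
def big(m,e=3):
    m=cv2.morphologyEx(m.astype(np.uint8),2,np.ones((e,e)));n,l,s,c=cv2.connectedComponentsWithStats(m);return l==1+s[1:,4].argmax()
N=(abs(C[...,0]-.577)<.09)&(abs(C[...,1]-.007)<.06)&(d>0)
q=big(N&(C[...,2]>.09)&(C[...,2]<.1015),5);print("roof",q.sum(),rect(C[q]))
q=big(N&(C[...,2]>.1025)&(C[...,2]<.109),5);print("boss",q.sum(),rect(C[q]))
P=wplane(ok,.05);a=np.radians(12);X=np.array([np.cos(a),np.sin(a)]);Y=np.array([-X[1],X[0]])
Q=(P[...,:2]-[.577,.007])*1000;qx,qy=Q@X,Q@Y
m=(g<100)&(abs(qx)<80)&(abs(qy)<50);l=big(m,1)
print("pad ext x",np.percentile(qx[l],[.5,99.5]),"y",np.percentile(qy[l],[.5,99.5]),rect(P[l]))
cv2.imwrite("pics/w7.png",p)
E
```

```text
[0.53324946 0.00777124 0.1753778 ]
roof 8287 (array([576.4,   6.9]), array([83.9, 44. ]), 11.9)
boss 1410 (array([554.8,   2.5]), array([25.2, 25.1]), 11.9)
pad ext x [-70.18007043  68.34510395] y [-41.16924229  41.17626967] (array([576.2,   6.8]), array([138.9,  83. ]), 12.1)
```

View pics/w7.png

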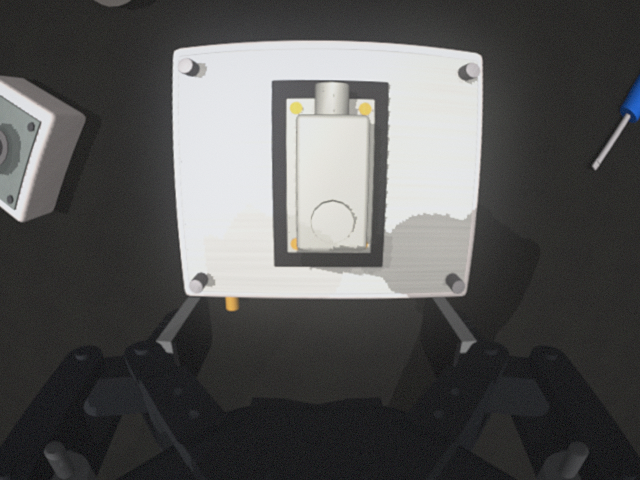

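Housing centre (576.4,6.9) on pad centre (576.2,6.8), yaw 11.9° vs 12.1°: well placed. Going to the start unit with the fingers closed.

Request:
{"method": "servo_tool", "body": {
  "commands": [
    [0, 0, 0, -3, 30, 10, 1],
    [0, 0, 0, -6, 68, 20, 1],
    [0, 0, 0, -9, 106, 25, 1],
    [0, 0, 0, -12, 144, 25, 1],
    [0, 0, 0, -15, 180, 25, 1]
  ]
}}

```text
clock: 10.37
tcp_pos: [0.518, 0.1901, 0.2005]
orientation: [-3.123, -0.336, -0.002]
contact_force: [0.6, 0.3, -0.6]
grip_width: 0.0251
gripper_force: 0.0
```

Request:
{"method": "servo_tool", "body": {
  "commands": [
    [0, 0, 0, 0, 38, 0, 1],
    [0, 0, 0, 0, 76, 0, 1],
    [0, 0, 0, 0, 105, 0, 1],
    [0, 0, 0, 0, 118, 0, 1],
    [0, 0, 0, 0, 118, 0, 1]
  ]
}}

```text
clock: 10.78
tcp_pos: [0.5171, 0.31, 0.1992]
orientation: [3.122, 0.345, 0.001]
contact_force: [-0.5, -0.9, -0.4]
grip_width: 0.0002
gripper_force: 0.0
```

Request:
{"method": "servo_tool", "body": {
  "commands": [
    [0, 0, 0, 0, 0, 0, 1],
    [0, 0, 0, 0, 0, 0, 1],
    [0, 0, 0, 0, 0, 0, 1],
    [0, 0, 0, 0, 0, 0, 1]
  ]
}}

```text
clock: 11.12
tcp_pos: [0.5178, 0.3037, 0.2002]
orientation: [3.124, 0.331, 0.0]
contact_force: [-0.2, 0.2, -0.9]
grip_width: -0.0001
gripper_force: 0.0
```

```bash
python3 - <<'E'
from h import *
p,d,ok=wrist("w8");o=r.get_obs();print(o["tcp_pos"]);C=wcloud(d,ok)
m=((abs(C[...,0]-.552)<.06)&(abs(C[...,1]-.306)<.06)&(C[...,2]>.09)&(C[...,2]<.102)).astype(np.uint8)
n,l,s,c=cv2.connectedComponentsWithStats(m);k=1+s[1:,4].argmax();q=l==k
print(s[k],rect(C[q]),np.median(C[q],0),cv2.minEnclosingCircle(C[q][:,:2].astype(np.float32)*1000))
E
```

```text
[0.51766957 0.30409834 0.20014257]
[ 280  151   70   69 3697] (array([553.4, 312.1]), array([46.9, 47.4]), 16.1) [0.55462375 0.31204989 0.09642307] ((553.6981811523438, 311.886962890625), 24.182872772216797)
```

View pics/w8.png

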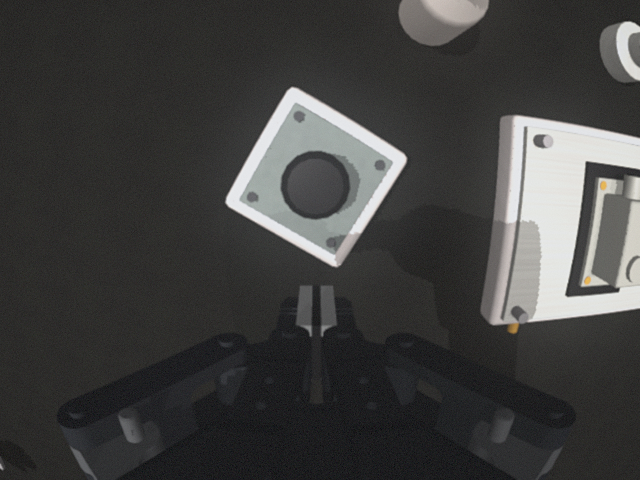

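Plunger head found at (315,185) px: (553.5,312) mm, top 96 mm, 47 mm diameter, as stated.

Request:
{"method": "servo_tool", "body": {
  "commands": [
    [0, 0, 0, 18, 3, -20, 1],
    [0, 0, 0, 36, 7, -45, 1],
    [0, 0, 0, 36, 7, -75, 1],
    [0, 0, 0, 36, 7, -93, 1],
    [0, 0, 0, 36, 7, -98, 1]
  ]
}}

```text
clock: 11.58
tcp_pos: [0.5516, 0.311, 0.0987]
orientation: [3.121, 0.333, -0.007]
contact_force: [-0.5, 0.1, -0.6]
grip_width: -0.0
gripper_force: 0.0
```

Request:
{"method": "servo_tool", "body": {
  "commands": [
    [0, 0, 0, 0, 0, -4, 1],
    [0, 0, 0, 0, 0, -8, 1],
    [0, 0, 0, 0, 0, -12, 1],
    [0, 0, 0, 0, 0, -16, 1],
    [0, 0, 0, 0, 0, -18, 1]
  ]
}}

```text
clock: 12.0
tcp_pos: [0.554, 0.3125, 0.0849]
orientation: [-3.123, -0.335, -0.003]
contact_force: [-1.1, -1.5, 6.1]
grip_width: 0.0001
gripper_force: 3.1
```

Request:
{"method": "servo_tool", "body": {
  "commands": [
    [0, 0, 0, 0, 0, -0.7, 1],
    [0, 0, 0, 0, 0, -1.5, 1],
    [0, 0, 0, 0, 0, -1.5, 1],
    [0, 0, 0, 0, 0, -1.5, 1]
  ]
}}

```text
clock: 12.33
tcp_pos: [0.554, 0.3124, 0.0836]
orientation: [-3.123, -0.335, -0.002]
contact_force: [-0.6, -2.0, 6.5]
grip_width: 0.0001
gripper_force: 3.2
```

Request:
{"method": "servo_tool", "body": {
  "commands": [
    [0, 0, 0, 0, 0, -0.7, 1],
    [0, 0, 0, 0, 0, -1.5, 1],
    [0, 0, 0, 0, 0, -2, 1],
    [0, 0, 0, 0, 0, -2, 1]
  ]
}}

```text
clock: 12.67
tcp_pos: [0.554, 0.3124, 0.0819]
orientation: [-3.123, -0.335, -0.002]
contact_force: [-2.0, -2.7, 7.8]
grip_width: 0.0
gripper_force: 4.4
```

Request:
{"method": "servo_tool", "body": {
  "commands": [
    [0, 0, 0, 0, 0, -0.5, 1],
    [0, 0, 0, 0, 0, -1, 1],
    [0, 0, 0, 0, 0, -1, 1]
  ]
}}

```text
clock: 12.92
tcp_pos: [0.5541, 0.3125, 0.0818]
orientation: [-3.122, -0.335, -0.002]
contact_force: [-4.8, -2.6, 15.6]
grip_width: 0.0002
gripper_force: 8.0
```

Force jumped to 15.6 N with no further travel: at the stop. Letting it come up and backing away.

Request:
{"method": "servo_tool", "body": {
  "commands": [
    [0, 0, 0, 0, 0, 0, 1],
    [0, 0, 0, 0, 0, 5, 1],
    [0, 0, 0, 0, 0, 12, 1],
    [0, 0, 0, 0, 0, 22, 1],
    [0, 0, 0, 0, 0, 40, 1]
  ]
}}

```text
clock: 13.33
tcp_pos: [0.5523, 0.3127, 0.119]
orientation: [3.123, 0.336, -0.003]
contact_force: [-0.9, 0.7, 0.3]
grip_width: -0.0001
gripper_force: 0.0
```

Request:
{"method": "servo_tool", "body": {
  "commands": [
    [0, 0, 0, 0, 0, 30, 1],
    [0, 0, 0, -20, 0, 60, 1],
    [0, 0, 0, -40, 0, 90, 1],
    [0, 0, 0, -50, 0, 100, 1],
    [0, 0, 0, -50, 0, 100, 1]
  ]
}}

```text
clock: 13.75
tcp_pos: [0.5028, 0.3142, 0.2226]
orientation: [-3.119, -0.338, -0.004]
contact_force: [0.9, -0.7, -0.5]
grip_width: -0.0001
gripper_force: 0.0
```

Request:
{"method": "servo_tool", "body": {
  "commands": [
    [0, 0, 0, 0, 0, 0, 1],
    [0, 0, 0, 0, 0, 0, 1],
    [0, 0, 0, 0, 0, 0, 1],
    [0, 0, 0, 0, 0, 0, 1]
  ]
}}

```text
clock: 14.08
tcp_pos: [0.5034, 0.3121, 0.2184]
orientation: [3.122, 0.334, -0.001]
contact_force: [-0.2, -0.2, 0.2]
grip_width: 0.0
gripper_force: 0.0
```

```bash
python3 - <<'E'
from h import *
p,d,ok=wrist("w9");C=wcloud(d,ok)
m=(abs(C[...,0]-.5535)<.015)&(abs(C[...,1]-.312)<.015)&(C[...,2]<.12);print("head z",np.median(C[m][:,2]))
p,d=r.grab_frame("top");C=cloud("top",d)
m=(abs(C[...,0]-.577)<.09)&(abs(C[...,1]-.005)<.05)&(C[...,2]>.09)&(C[...,2]<.103);print("roof",m.sum(),rect(C[m]))
print(r.get_obs()["tcp_pos"],r.get_obs()["contact_force"])
E
```

```text
head z 0.09689839888314628
roof 669 (array([584.5,   6.6]), array([101.3,  43.5]), 12.3)
[0.50346938 0.31215002 0.21866663] [ 0.21315817 -0.13389959  0.31175808]
```

```bash
python3 -c "
from bench import r
print(r.hand_in())"
```

```text
the job is handed in; nothing more can be done
None
```

The job is handed in (no verdict shown): the housing stands upright on the pad within about 0.5 mm and 0.2° by the wrist camera, the plunger went down to its stop and came back up, and the clock read about 14 s.

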